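Unclip the air cleaner's cover and pull its grease filter for washing

ROBOT

A 6-joint arm with a two-finger parallel gripper is mounted at the origin on the work surface. World frame = base frame: x ahead of the robot, y to its left, z up, the work surface at z = 0. Lengths are in m, angles in degrees, forces in N, time in s.
With the tool pointing down it reaches from about 0.35 to 0.875 m from the base axis. Payload 4.2 kg.
Tool frame: the origin (TCP) lies at the very end of the fingers, on their centre line; the grasp point (between the pads) lies 19 mm behind it; z points along the fingers, y is the line along which they close (so a half turn about z gives the same grasp; the last joint's range is limited). The gripper opens to 87 mm and grips with 3 to 60 N. Pads are 19 mm wide; open, the fingers measure 117 mm over their backs; the gripper's body (75 mm by 190 mm) begins 51 mm behind the grasp point.
Start: joints at [-53.136, 22.042, 0.453, 0, -68.411, -14.817], TCP at [0.235, -0.579, 0.223] pointing down, gripper open.
Joint ranges: [-179.83, 179.83], [-69.29, 118.12], [-61.27, 80.66], [-181.25, 117.63], [-171.15, -9.14], [-177.46, 177.46]. Speed limits (degrees/s): [159.86, 159.86, 180, 180, 180, 180].

INTERFACE

Orientations are given as a 3x3 rotation matrix whose columns are the frame's x, y, z axes.
In Python, from station import sense, cams, r gives the robot as it stands. The module is installed in compiled form; this text tells all that it offers.
- The arm moves only by the tool step_arm, never from a script. Its argument "targets" is text: rows parted by semicolons, each of 4 numbers parted by spaces: the shift along the tool's x, y, z in cm, then the turn about the tool's z in degrees. In form: x y z turn; .... A call has 1 to 12 rows; each row shifts and turns the commanded pose from where the row before left it, along the tool's axes as they then stand; what a row does not reach is not made up. A row lasts 1/12 s, in which the tool goes at most 41.7 mm and 7.16 degrees, less where a joint would pass 70% of its speed; a pose out of reach is approached as far as the arm can. A call with a gripper value outside its range is refused whole. "claw" is the finger opening in cm, from 0 to 8.7, set as the call begins (left out, the last holds). The fingers move at their own pace and stop on an object; the grip force is fixed at half the most. Time passes only in rows, so rows that do not move let the fingers close. It gives the time, the measured TCP pose, the force, the opening and the grip force at its end, in the units of the state.
- sense(): the state, without advancing time (a new reading comes with each control period).
- cams.capture(name): name is "scene" or "top" or "wrist"; returns a dict with "frame" (384x512x3 uint8, blue, green, red), "vertical_fov" (degrees; the focal length in pixels is half the picture's height over the tangent of half this angle, whatever the lens; pixels are square), "cx", "cy" (the principal point, pixels), "eye" and "rotation" of the camera in the world; the wrist camera has in their place "tool_from_camera" (4x4, takes a point from camera to tool coordinates, whose origin is the TCP and whose axes are the flange's). Camera axes: x right, y down, z forward; pixel columns grow to the right and rows downward; lengths in m; the calibration is good to about 2 mm. A picture is of the moment at which its call begins: read the wrist's pose just before it. There is no depth.
- r.finish_job(): hands the job in; it is judged then, once.
The state is a dict: "time_s": time; "joints": joint angles; "joint_velocities": joint speeds; "effort": joint torques, N m; "tcp_pos": TCP position; "ee_rot": TCP orientation; "wrist_force": force on the tool from outside, world axes, zero at the start; "moment": the same for the moment, N m; "gripper_width": opening from 0.0 (shut) to 1.0 (fully open); "gripper_force": force on a finger pad.
Only numpy, scipy, OpenCV 4.12 (cv2) and the standard library are available. Lean on these libraries where they do the work, as an engineer would, in place of code of your own. Each camera call takes 0.05 s, during which the arm holds its last target. There are 200 camera calls.

TASK

The air cleaner's grease filter is due for a wash. Squeeze the cover's two green tabs together to unclip it, lift it off and lay it flat in the steel wash tray, then lift out the grease filter by its yellow grip and lay it flat in the tray beside the cover. Set both down the right way up rather than dropping them, and do not disturb the crockery and utensils around.

Things in the scene. Friction and masses are not known exactly. Their poses are not given: they have to be found in the camera images.
- cleaner: Countertop air cleaner, fixed: steel box, white top, 240 mm (x) by 200 mm (y), 110 mm tall. Origin: centre of its underside, z up. In its top, centred, is a filter bay 130 mm (x) by 116 mm (y), its floor 40 mm above the counter. The cover's hooks catch under the 4 mm lips of the bay's two y sides. It stands left or right of the middle, the tray on the other side.
- cover: Black clip-on cover, loose, about 0.26 kg, starting clipped on the cleaner, axes along the cleaner's. Plate 150 (x) by 140 (y) by 6 mm; its top is at z = 24 mm. Origin: centre, level with the feet of two 18 mm ribs below the plate (they enter the bay with 1.5 mm play, and it stands on them when laid down); clipped on, 92 mm above the counter. Held by two hooks; with both tabs fully in it lifts straight up.
- tab_left (a joint): Travel of the +y tab towards the cover's middle, m: 0 at rest, 0.010 fully squeezed (hard stop). Its hook, 6 mm under the cleaner's lip at rest, is safely clear from 0.008. Spring: 3 N to start, 11 N fully in; a grip of 30 N or more holds it on its stop.
- tab_right (a joint): The same for the tab on the -y side, positive towards the middle.
- tab_left_pad (a point): Middle of the outer face of the green tab on the cover's +y side, at x = 0, z = 40 mm of the cover. The two tabs face each other: upright, 36 mm wide (x), 8 mm thick, from the cover's plate (z = 24 mm) up to z = 56 mm; outer faces 56 mm apart at rest, 36 mm fully squeezed. Carry the cover by the squeezed tabs. The point moves with the tab.
- tab_right_pad (a point): The same point on the green tab on the cover's -y side.
- filter: Grease filter, loose, about 0.28 kg: flat metal mesh block 110 mm (x) by 98 mm (y), 22 mm thick, with an upright yellow grip on its middle, 60 mm long (x), 12 mm thick (y), from z = 22 to z = 50 mm. Origin: centre of its underside, z up. It starts on the bay floor hidden under the cover, axes along the cleaner's; it lifts straight out.
- tray: Shallow steel wash tray, fixed to the counter, open at the top: 360 mm (x) by 250 mm (y), 40 mm tall, walls and floor 5 mm thick. Origin at the centre of its underside. Long enough along x for cover and filter side by side.
- bowl_a: Bystander, loose: stoneware bowl, 150 mm across, 60 mm tall, sand outside and brown inside with a wavy rim. Origin at its underside's centre.
- bowl_b: Bystander, loose: stoneware bowl like the other, 170 mm across, 65 mm tall. Origin at its underside's centre.
- squeeze_bottle: Bystander, loose: white bottle with a red cap, 60 mm across, 170 mm tall. Origin at its underside's centre.
- deli_tub: Bystander, loose: clear open plastic tub, 110 mm across, 75 mm tall. Origin at its underside's centre.
- ramekin: Bystander, loose: small white cup, 58 mm across, 35 mm tall. Origin at its underside's centre.
- tweezers: Bystander, loose: steel plating tweezers, 150 mm long, 6 mm high, lying flat between cleaner and tray. Origin at its underside's centre.
- spoon: Bystander, loose: spoon, 200 mm long, lying on the counter. Origin at its underside's centre.

How it is judged (in metres and radians):
On the way, in this order (a step that is already met when the one before it is completed fails the run):
1. both tabs are squeezed in by at least 7 mm while the cover is still on the cleaner (value of joint each of tab_left, tab_right above 0.007 m and z of cover in the frame of cleaner below 0.1 m and horizontal distance between cover and cleaner below 0.02 m), for 0.05 s.
2. the cover lies flat in the tray, let go, with the filter still in the cleaner (x of cover in the frame of tray between -0.16 and 0.16 m and y of cover in the frame of tray between -0.11 and 0.11 m and z of cover in the frame of tray between 0 and 0.012 m and angle between cover's own z axis and vertical below 0.12 rad and contact force between the fingers and cover below 0.1 N and linear speed of cover below 0.02 m/s and horizontal distance between filter and cleaner below 0.03 m and z of filter in the frame of cleaner below 0.06 m), for 0.2 s.
At the end, for the whole second after the job is handed in: Cover and filter both lie flat (within 0.12 rad) and upright on the floor of the tray (origin at most 12 mm above the tray's underside, within 160 mm of its middle along x and 110 mm along y), let go and at rest (x of cover in the frame of tray between -0.16 and 0.16 m and y of cover in the frame of tray between -0.11 and 0.11 m and z of cover in the frame of tray between 0 and 0.012 m and angle between each of cover, filter's own z axis and vertical below 0.12 rad and contact force between the fingers and cover below 0.1 N and linear speed of each of cover, filter below 0.02 m/s and x of filter in the frame of tray between -0.16 and 0.16 m and y of filter in the frame of tray between -0.11 and 0.11 m and z of filter in the frame of tray between 0 and 0.012 m and contact force between the fingers and filter below 0.1 N); the robot touches nothing.
It fails at once if the cover is let go well above a surface (its underside more than 60 mm above the counter, away from the cleaner) (contact force between the fingers and cover below 0.02 N and height (world z) of cover above 0.06 m and horizontal distance between cover and cleaner above 0.13 m).
It fails at once if the filter is let go well above a surface (its underside more than 60 mm above the counter, away from the cleaner) (contact force between the fingers and filter below 0.02 N and height (world z) of filter above 0.06 m and horizontal distance between filter and cleaner above 0.13 m).
It fails at once if a bowl, tub, cup, bottle or utensil is knocked more than 30 mm away or tipped over (distance of any of bowl_a, bowl_b, squeeze_bottle, deli_tub, ramekin, tweezers, spoon from where it was at the start of the episode above 0.03 m or angle between any of bowl_a, bowl_b, squeeze_bottle, deli_tub, ramekin's own z axis and vertical above 0.4 rad).
It also fails if it takes over 69 s, if anything falls off the work surface, if the arm or the gripper's body presses on something with over 40 N, if the wrist force passes 120 N, or if a joint passes its speed limit or range.

## Working session

There is one attempt and no reset: what is moved stays moved. The work goes in short steps, Python scripts to look and compute and a tool call to move; the robot and the scene stay as the last step left them, time stands still between calls to the robot, and variables do not carry over. Pictures are saved under pics/ and viewed, at most 10 in all, crops included, and the job is handed in when it is done.

Besides the shell and the picture viewer there is one more tool, called after "Call:" in YAML: its name, and indented under it one key for each argument. step_arm: Moves the arm, as the interface text tells. Its arguments: {"type":"object","properties":{"targets":{"type":"string"},"claw":{"type":"number"}},"required":["targets"]}

```bash
mkdir -p pics; cat > h.py <<'E'
import numpy as np, cv2
from station import sense, cams, r
def cap(n,f=None):
    s=sense(); c=cams.capture(n)
    if n=="wrist":
        T=np.array(c["tool_from_camera"]); R=np.array(s["ee_rot"])
        c["rotation"]=R@T[:3,:3]; c["eye"]=np.array(s["tcp_pos"])+R@T[:3,3]
    c["rotation"]=np.array(c["rotation"]); c["eye"]=np.array(c["eye"])
    if f: cv2.imwrite(f"pics/{f}.png",c["frame"])
    return c
def ray(c,u,v,z):
    F=c["frame"].shape[0]/2/np.tan(np.radians(c["vertical_fov"])/2)
    d=c["rotation"]@np.array([(u-c["cx"])/F,(v-c["cy"])/F,1]); return c["eye"]+d*(z-c["eye"][2])/d[2]
def proj(c,p):
    F=c["frame"].shape[0]/2/np.tan(np.radians(c["vertical_fov"])/2)
    q=c["rotation"].T@(np.array(p)-c["eye"]); return q[:2]/q[2]*F+[c["cx"],c["cy"]]
def mask(c,col):
    h=cv2.cvtColor(c["frame"],cv2.COLOR_BGR2HSV)
    lo,hi={"g":((45,90,40),(85,255,255)),"y":((20,110,70),(34,255,255))}[col]
    return cv2.inRange(h,lo,hi)
E
python3 - <<'E'
from h import *
import pickle
for n in("top","scene"):
    c=cap(n,n); pickle.dump(c,open(n+".pkl","wb")); print(n,c["eye"],c["rotation"].round(3).tolist(),c["vertical_fov"],c["cx"],c["cy"])
    m=mask(c,"g"); k,_,st,ce=cv2.connectedComponentsWithStats(m); print([(s.tolist(),x.round(1).tolist()) for s,x in zip(st[1:],ce[1:]) if s[4]>15])
s=sense();print(s["time_s"],s["ee_rot"])
E
```

```text
top [0.4614562 0.0022952 1.3539042] [[-0.0, -0.996, 0.093], [-1.0, -0.0, -0.003], [0.003, -0.093, -0.996]] 52.60994026999794 255.22781621058226 193.64583049447447
[([321, 51, 29, 28, 636], [335.4, 64.5]), ([163, 206, 5, 10, 27], [165.3, 210.5]), ([179, 209, 4, 10, 21], [180.6, 213.6])]
scene [1.54710984 0.81669517 0.93544466] [[-0.634, 0.408, -0.657], [0.773, 0.347, -0.531], [0.012, -0.844, -0.536]] 49.08351709909363 257.8574760500056 192.96766195435694
[([35, 36, 91, 38, 2391], [82.0, 54.0]), ([146, 133, 13, 18, 139], [151.4, 139.9]), ([311, 203, 10, 11, 75], [315.3, 207.8]), ([321, 209, 10, 11, 57], [325.4, 213.4]), ([86, 216, 35, 37, 958], [102.8, 233.8])]
0.1 [[-9.26936281e-01 -3.75217935e-01 -7.95699893e-04]
 [-3.75218769e-01  9.26934641e-01  1.74569891e-03]
 [ 8.25442537e-05  1.91671319e-03 -9.99998160e-01]]
```

View pics/top.png

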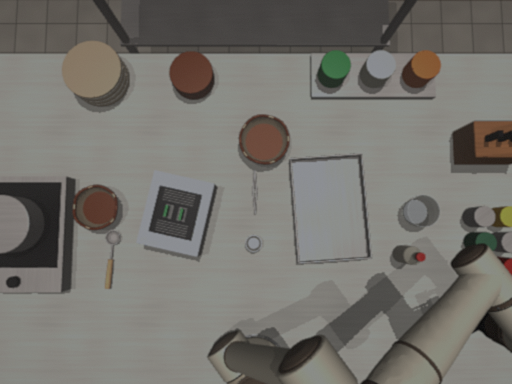

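View pics/scene.png

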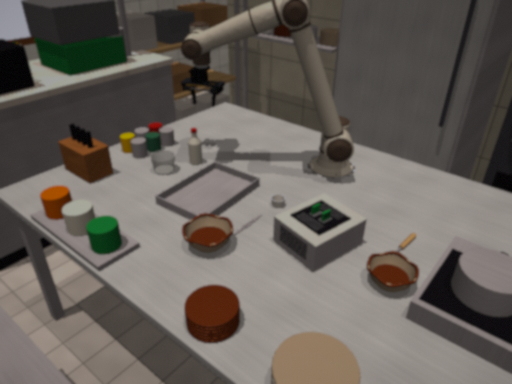

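The top view shows the cleaner on the left, centred near (178,214), with its tabs at (165,210) and (181,214). The tray is centred near (329,209). The ramekin and tweezers lie between them, and a bowl sits at (264,139).

```bash
cat >> h.py <<'E'
def go(x,y,z,yaw=None,shift=None):
    """tool-frame shift(cm)/turn to bring TCP to x,y,z with tool y axis at yaw (deg, mod 180). turn first, then shift"""
    s=sense(); R=np.array(s["ee_rot"]); p=np.array(s["tcp_pos"])
    cur=np.degrees(np.arctan2(R[1,1],R[0,1])); t=0 if yaw is None else (-(yaw-cur)+90)%180-90
    a=np.radians(t); Rz=np.array([[np.cos(a),-np.sin(a),0],[np.sin(a),np.cos(a),0],[0,0,1]])
    d=(R@Rz).T@(np.array([x,y,z])-p)*100
    print("turn",round(t,2),"shift cm",d.round(2),"rows>=",round(np.linalg.norm(d)/4.17,1),"yaw now",round(cur,2),"tilt",R[:,2].round(4),"J6",s["joints"][5],"t",s["time_s"])
E
python3 - <<'E'
from h import *
import pickle
c=pickle.load(open("top.pkl","rb"))
P=[ray(c,u,v,.148) for u,v in((166,210.5),(181.3,213.6))]; print(P)
for z,q in((.11,((157,172),(216,184),(197,257),(139,246))),(.04,((289,158),(361,155),(369,261),(298,264)))):
    q=[ray(c,*a,z) for a in q]; print(np.mean(q,0), [np.degrees(np.arctan2(*(q[i]-q[j])[[1,0]])) for i,j in((0,3),(1,2))],[np.linalg.norm(q[i]-q[j]) for i,j in((0,3),(1,2),(0,1),(2,3))])
for n,u,v in(("ramekin",253,243),("bottle",403,254),("tub",415,212),("bowl",264,139),("bowl2",97,208)): print(n,ray(c,u,v,.03))
m=np.mean(P,0); go(m[0]-.0,m[1],.30,76.5)
E
```

```text
[array([0.52135847, 0.27575144, 0.148     ]), array([0.51173819, 0.22812277, 0.148     ])]
[0.51070703 0.24798799 0.11      ] [np.float64(-12.268881097267938), np.float64(-13.997218072424447)] [np.float64(0.24267697492176848), np.float64(0.23986565607470917), np.float64(0.194875298270635), np.float64(0.18770245104338953)]
[ 0.53236229 -0.2521119   0.04      ] [np.float64(4.321953074482356), np.float64(2.8060475677262686)] [np.float64(0.35989403648945156), np.float64(0.3600077260588162), np.float64(0.24748643472547388), np.float64(0.2379675735155006)]
ramekin [0.41721815 0.00603279 0.03      ]
bottle [ 0.38019044 -0.50070263  0.03      ]
tub [ 0.52206241 -0.54674137  0.03      ]
bowl [ 0.77532401 -0.03200395  0.03      ]
bowl2 [0.53575207 0.53766533 0.03      ]
turn 35.54 shift cm [-8.03 87.38 -7.72] rows>= 21.1 yaw now 112.04 tilt [-8.0e-04  1.7e-03 -1.0e+00] J6 -14.817530279174665 t 0.1
```

Call:
step_arm:
  targets: "0 0 -1.3 6;0 0 -1.3 6;0 0 -1.3 6;0 0 -1.3 6;0 0 -1.3 6;0 0 -1.3 5.5;-0.3 3 0 0;-0.35 3.7 0 0;-0.35 3.7 0 0;-0.35 3.7 0 0;-0.35 3.7 0 0;-0.35 3.7 0 0"
  claw: 8.7

```text
time_s: 1.1
tcp_pos: [0.3045, -0.3731, 0.3001]
ee_rot: [[-0.972, 0.233, -0.0], [0.233, 0.972, 0.001], [0.001, 0.001, -1.0]]
wrist_force: [1.0, -0.1, 0.1]
gripper_width: 0.998
gripper_force: 0.0
```

Call:
step_arm:
  targets: "-0.35 3.7 0 0;-0.35 3.7 0 0;-0.35 3.7 0 0;-0.35 3.7 0 0;-0.35 3.7 0 0;-0.35 3.7 0 0;-0.35 3.7 0 0;-0.35 3.7 0 0;-0.35 3.7 0 0;-0.35 3.7 0 0;-0.35 3.7 0 0;-0.35 3.7 0 0"

```text
time_s: 2.1
tcp_pos: [0.4486, 0.049, 0.3005]
ee_rot: [[-0.973, 0.232, -0.0], [0.232, 0.973, 0.0], [0.0, 0.0, -1.0]]
wrist_force: [0.2, -0.3, 1.0]
gripper_width: 1.001
gripper_force: 0.0
```

Call:
step_arm:
  targets: "-0.35 3.7 0 0;-0.35 3.7 0 0;-0.35 3.7 0 0;-0.35 3.7 0 0;-0.35 3.7 0 0;-0.2 2.9 0 0;0 0 0 0;0 0 0 0;0 0 0 0"

```text
time_s: 2.85
tcp_pos: [0.517, 0.2502, 0.3]
ee_rot: [[-0.973, 0.233, -0.001], [0.233, 0.973, -0.001], [0.001, -0.001, -1.0]]
wrist_force: [0.8, -0.1, 0.6]
gripper_width: 0.998
gripper_force: 0.0
```

```bash
python3 - <<'E'
from h import *
c=cap("wrist","w1"); m=mask(c,"g"); k,_,st,ce=cv2.connectedComponentsWithStats(m)
print(c["eye"],c["rotation"].round(3).tolist(),c["vertical_fov"])
for s,x in zip(st[1:],ce[1:]):
    if s[4]>60: print(s.tolist(),x.round(1).tolist(),ray(c,*x,.148).round(4))
print(sense()["tcp_pos"]); go(.516,.252,.3,76.5)
E
```

```text
[0.4491887  0.26692877 0.46157673] [[0.234, 0.94, 0.25], [0.972, -0.226, -0.06], [-0.0, 0.257, -0.966]] 69.92907249705536
[237, 162, 7, 34, 208] [239.8, 179.2] [0.5103 0.2328 0.148 ]
[277, 162, 7, 33, 206] [279.7, 178.1] [0.5199 0.2784 0.148 ]
[0.51710098 0.24981197 0.30045786]
turn 0.02 shift cm [0.16 0.19 0.05] rows>= 0.1 yaw now 76.52 tilt [-5.e-04 -5.e-04 -1.e+00] J6 -145.42564134655396 t 2.9
```

View pics/w1.png

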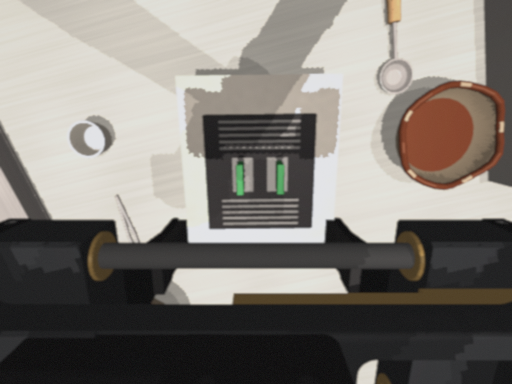

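The wrist view shows the tabs at (240,179) and (280,178). The cover plate corners are near (203,114), (316,113), (313,229) and (209,229).

```bash
python3 - <<'E'
from h import *
c=cap("wrist"); g=cv2.cvtColor(c["frame"],cv2.COLOR_BGR2GRAY)
# rectify to metric map at z=.116 around guess, cleaner axes, 0.5mm/px
a=np.radians(-13.5); X=np.array([np.cos(a),np.sin(a)]); Y=np.array([-np.sin(a),np.cos(a)]); o=np.array([.514,.252])
def edges(ax,other,span,offs,z):
    t=np.arange(-.1,.1,.0005); out=[]
    for s in offs:
        pts=np.array([proj(c,[*(o+ax*q+other*s),z]) for q in t],np.float32)
        v=cv2.remap(g,pts[:,0].reshape(1,-1),pts[:,1].reshape(1,-1),1)[0].astype(float); v=cv2.GaussianBlur(v.reshape(1,-1),(15,1),2.5)[0]; d=np.gradient(v)
        lo=(t>-span-.02)&(t<-span+.02); hi=(t>span-.02)&(t<span+.02)
        out.append((s,t[lo][np.argmin(d[lo])].round(4),t[hi][np.argmax(d[hi])].round(4)))
    return out
print("y edges at x",edges(Y,X,.07,(-.04,-.02,0,.03,.05),.116)); print("x edges at y",edges(X,Y,.075,(-.05,-.03,0,.03,.05),.116))
m=mask(c,"g"); k,l,st,ce=cv2.connectedComponentsWithStats(m)
for i in range(1,k):
    if st[i,4]>60:
        ys,xs=np.where(l==i)
        for v in np.unique(ys)[3:-3:7]:
            for z in (.148,.116):
              r_=[ray(c,xs[ys==v].min()-.5,v,z)[:2]-o,ray(c,xs[ys==v].max()+.5,v,z)[:2]-o]; print(i,v,z,[(round(p@X,4),round(p@Y,4)) for p in r_])
E
```

```text
y edges at x [(-0.04, np.float64(-0.0655), np.float64(0.0725)), (-0.02, np.float64(-0.066), np.float64(0.0725)), (0, np.float64(-0.065), np.float64(0.0725)), (0.03, np.float64(-0.0645), np.float64(0.0735)), (0.05, np.float64(-0.0645), np.float64(0.0735))]
x edges at y [(-0.05, np.float64(-0.0725), np.float64(0.0755)), (-0.03, np.float64(-0.0725), np.float64(0.0755)), (0, np.float64(-0.073), np.float64(0.075)), (0.03, np.float64(-0.0735), np.float64(0.0745)), (0.05, np.float64(-0.0735), np.float64(0.074))]
1 164 0.148 [(np.float64(-0.0166), np.float64(0.0228)), (np.float64(-0.0166), np.float64(0.0297))]
1 164 0.116 [(np.float64(-0.0115), np.float64(0.0252)), (np.float64(-0.0115), np.float64(0.0328))]
1 171 0.148 [(np.float64(-0.0084), np.float64(0.0229)), (np.float64(-0.0084), np.float64(0.031))]
1 171 0.116 [(np.float64(-0.0025), np.float64(0.0253)), (np.float64(-0.0025), np.float64(0.0343))]
1 178 0.148 [(np.float64(-0.0001), np.float64(0.0231)), (np.float64(-0.0001), np.float64(0.0312))]
1 178 0.116 [(np.float64(0.0066), np.float64(0.0255)), (np.float64(0.0066), np.float64(0.0345))
[... 291 characters left out ...]
64))]
2 165 0.116 [(np.float64(-0.0103), np.float64(-0.0256)), (np.float64(-0.0103), np.float64(-0.018))]
2 172 0.148 [(np.float64(-0.0073), np.float64(-0.0235)), (np.float64(-0.0073), np.float64(-0.0154))]
2 172 0.116 [(np.float64(-0.0012), np.float64(-0.0258)), (np.float64(-0.0012), np.float64(-0.0168))]
2 179 0.148 [(np.float64(0.001), np.float64(-0.0237)), (np.float64(0.001), np.float64(-0.0155))]
2 179 0.116 [(np.float64(0.0079), np.float64(-0.026)), (np.float64(0.0079), np.float64(-0.0169))]
2 186 0.148 [(np.float64(0.0094), np.float64(-0.0238)), (np.float64(0.0094), np.float64(-0.0156))]
2 186 0.116 [(np.float64(0.0172), np.float64(-0.0261)), (np.float64(0.0172), np.float64(-0.0171))]
```

```bash
python3 -c "
from h import *
go(.5159,.2556,.120,77.2)"
```

```text
turn -0.71 shift cm [ 0.25  0.56 18.08] rows>= 4.3 yaw now 76.49 tilt [-0. -0. -1.] J6 -145.42963100828092 t 2.95
```

Call:
step_arm:
  targets: "0 0 0 -0.7;0.25 0.55 2 0;0 0 3 0;0 0 3 0;0 0 3 0;0 0 2.5 0;0 0 2 0;0 0 1.3 0;0 0 0.8 0;0 0 0.4 0;0 0 0 0;0 0 0 0"

```text
time_s: 3.95
tcp_pos: [0.5168, 0.2567, 0.1216]
ee_rot: [[-0.975, 0.221, 0.002], [0.221, 0.975, 0.001], [-0.001, 0.001, -1.0]]
wrist_force: [-0.0, 0.6, 0.4]
gripper_width: 0.999
gripper_force: 0.0
```

Call:
step_arm:
  targets: "0 0 0 0;0 0 0 0;0 0 0 0;0 0 0 0;0 0 0 0;0 0 0 0;0 0 0 0;0 0 0 0;0 0 0 0;0 0 0 0;0 0 0 0;0 0 0 0"
  claw: 2

```text
time_s: 4.95
tcp_pos: [0.5163, 0.2565, 0.1211]
ee_rot: [[-0.975, 0.221, 0.0], [0.221, 0.975, -0.0], [-0.0, -0.0, -1.0]]
wrist_force: [-1.6, -1.7, 5.4]
gripper_width: 0.398
gripper_force: 30.0
```

```bash
python3 -c "
from h import *
cap('wrist','w2'); cap('scene','s2'); s=sense();print(s['tcp_pos'],s['gripper_width']*87,s['gripper_force'],s['wrist_force'])"
```

```text
[0.51632656 0.2564876  0.12110065] 34.60517205808317 30.00111758708954 [-1.5249096  -1.58392947  5.47432438]
```

View pics/w2.png

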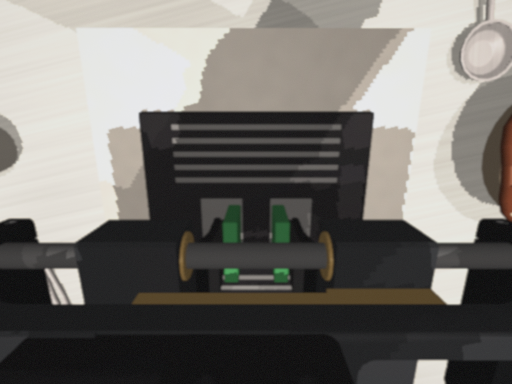

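Both tabs are squeezed, at (232,245) and (281,245): the opening reads 35 mm, which is their stop. Now I'll lift.

Call:
step_arm:
  targets: "0 0 -0.2 0;0 0 -0.3 0;0 0 -0.4 0;0 0 -0.5 0;0 0 -0.6 0;0 0 -0.8 0;0 0 -1 0;0 0 -1.2 0;0 0 -1.5 0;0 0 -1.5 0;0 0 -1.5 0;0 0 -1.5 0"

```text
time_s: 6.05
tcp_pos: [0.5163, 0.2566, 0.2324]
ee_rot: [[-0.975, 0.221, 0.001], [0.221, 0.975, 0.001], [-0.001, 0.001, -1.0]]
wrist_force: [1.1, 0.8, -2.5]
gripper_width: 0.396
gripper_force: 30.0
```

```bash
python3 - <<'E'
from h import *
cap("scene","s3"); s=sense();print(s['tcp_pos'],s['gripper_width']*87,s['gripper_force'],s['wrist_force'])
# tray frame yaw 3.6, centre .532,-.252 ; cover at tray x=+0.08
a=np.radians(3.6); o=np.array([.5324,-.2521]); p=o+.08*np.array([np.cos(a),np.sin(a)]); print(p)
go(*p,.25,93.6)
E
```

```text
[0.5179685  0.25748067 0.23602982] 34.21206171742842 29.999848008155823 [0.79125041 0.53417189 0.65747579]
[ 0.61224214 -0.24707676]
turn -16.31 shift cm [ -6.25 -50.94  -1.52] rows>= 12.3 yaw now 77.29 tilt [ 0.0068  0.0038 -1.    ] J6 -145.27736490073758 t 6.1
```

View pics/s3.png

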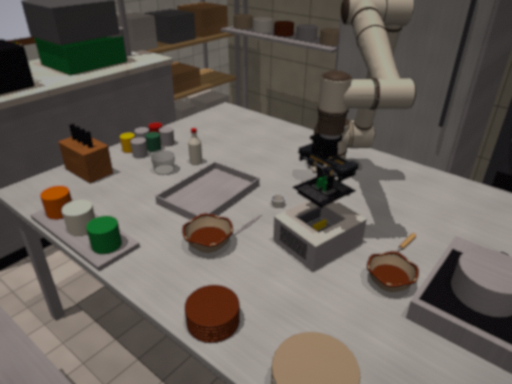

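The cover hangs level at (325,190), and the yellow grip shows in the bay at (320,224). Next I'll carry it to the tray.

Call:
step_arm:
  targets: "0 0 -0.5 -4;0 0 -0.5 -4;0 0 -0.2 -4;0 0 0 -4.3;-0.2 -1.5 0 0;-0.3 -2.5 0 0;-0.4 -3.4 0 0;-0.4 -3.4 0 0;-0.4 -3.4 0 0;-0.4 -3.4 0 0;-0.4 -3.4 0 0;-0.4 -3.4 0 0"

```text
time_s: 7.1
tcp_pos: [0.56, 0.0126, 0.2428]
ee_rot: [[-0.998, -0.061, 0.0], [-0.061, 0.998, 0.0], [-0.0, 0.0, -1.0]]
wrist_force: [-0.1, 0.4, -3.2]
gripper_width: 0.397
gripper_force: 30.0
```

Call:
step_arm:
  targets: "-0.4 -3.4 0 0;-0.4 -3.4 0 0;-0.4 -3.4 0 0;-0.4 -3.4 0 0;-0.4 -3.4 0 0;-0.4 -3.4 0 0;-0.4 -3.4 0 0;-0.4 -2.5 0 0;-0.2 -1.5 0 0;0 0 0 0;0 0 0 0;0 0 0 0"

```text
time_s: 8.1
tcp_pos: [0.611, -0.2599, 0.2425]
ee_rot: [[-0.998, -0.062, -0.001], [-0.062, 0.998, 0.001], [0.0, 0.001, -1.0]]
wrist_force: [0.3, 0.2, -1.7]
gripper_width: 0.396
gripper_force: 30.0
```

```bash
python3 - <<'E'
from h import *
c=cap("top","t4"); cap("wrist","w4"); s=sense();print(s['tcp_pos'],s['gripper_width']*87,s['gripper_force'],s['wrist_force'])
go(.6122,-.2471,.034,93.6)
w=cap("wrist")
# view: predicted tray rim overlay
a=np.radians(3.6); R=np.array([[np.cos(a),-np.sin(a)],[np.sin(a),np.cos(a)]]); im=w["frame"].copy()
pts=[proj(w,[*(np.array([.5324,-.2521])+R@q),.04]) for q in ((.18,.125),(.18,-.125),(-.18,-.125),(-.18,.125))]
cv2.polylines(im,[np.array(pts[:2]+[]).astype(int)],True,(0,0,255),1)
b=c["frame"].copy(); q=[proj(c,[*(np.array([.5324,-.2521])+R@q),.04]) for q in ((.18,.125),(.18,-.125),(-.18,-.125),(-.18,.125))]
cv2.polylines(b,[np.array(q).astype(int)],True,(0,0,255),1)
cv2.imwrite("pics/c4.png",np.hstack([cv2.resize(b[120:300,230:410],(384,384)),im[:,64:448]]))
E
```

```text
[ 0.6113173  -0.25935598  0.24284298] 34.32481491200513 29.999641478061676 [-0.14857141  0.9491909  -1.86381313]
turn 0.02 shift cm [-0.16  1.21 20.88] rows>= 5.0 yaw now 93.62 tilt [ 1.e-04  2.e-04 -1.e+00] J6 -77.30859512365048 t 8.2
```

View pics/c4.png

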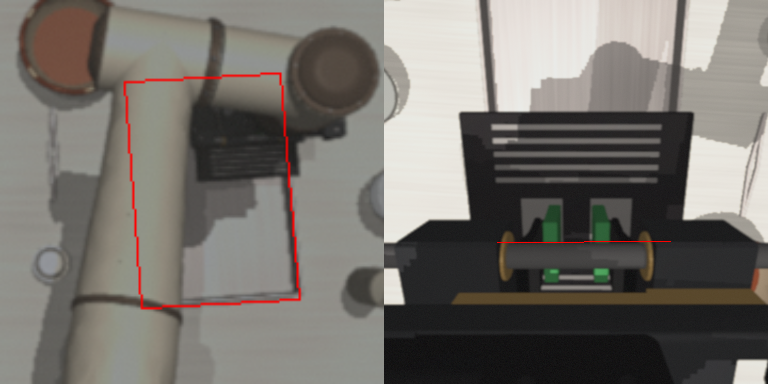

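The tray model (red) fits the top view, and the tray walls run parallel to the cover in the wrist view. Now I'll lower it.

Call:
step_arm:
  targets: "-0.15 1.2 2 0;0 0 3 0;0 0 3 0;0 0 3 0;0 0 3 0;0 0 2 0;0 0 1.5 0;0 0 1 0;0 0 0.7 0;0 0 0.5 0;0 0 0.4 0;0 0 0.2 0"

```text
time_s: 9.25
tcp_pos: [0.6126, -0.2483, 0.04]
ee_rot: [[-0.998, -0.062, 0.001], [-0.062, 0.998, -0.0], [-0.001, -0.0, -1.0]]
wrist_force: [-0.5, 0.0, -3.1]
gripper_width: 0.39
gripper_force: 30.0
```

Call:
step_arm:
  targets: "0 0 0.2 0;0 0 0.1 0;0 0 0.1 0;0 0 0.05 0;0 0 0 0;0 0 0 0;0 0 0 0"

```text
time_s: 9.83
tcp_pos: [0.6123, -0.2485, 0.0352]
ee_rot: [[-0.998, -0.062, 0.0], [-0.062, 0.998, -0.0], [-0.0, -0.0, -1.0]]
wrist_force: [-0.7, -0.0, -2.6]
gripper_width: 0.393
gripper_force: 30.0
```

Call:
step_arm:
  targets: "0 0 0.05 0;0 0 0.05 0;0 0 0.05 0;0 0 0 0;0 0 0 0"

```text
time_s: 10.25
tcp_pos: [0.6123, -0.2484, 0.0342]
ee_rot: [[-0.998, -0.062, 0.0], [-0.062, 0.998, -0.0], [-0.0, -0.0, -1.0]]
wrist_force: [-2.1, 0.4, 3.1]
gripper_width: 0.397
gripper_force: 30.0
```

Contact: the vertical force rose by about 6 N. I'll release, wait, then go up.

Call:
step_arm:
  targets: "0 0 0 0;0 0 0 0;0 0 0 0;0 0 0 0;0 0 0 0;0 0 0 0;0 0 0 0;0 0 0 0;0 0 0 0;0 0 0 0;0 0 0 0;0 0 0 0"
  claw: 8.5

```text
time_s: 11.25
tcp_pos: [0.6122, -0.2484, 0.0335]
ee_rot: [[-0.998, -0.062, 0.0], [-0.062, 0.998, 0.0], [-0.0, 0.0, -1.0]]
wrist_force: [0.0, 0.0, 0.0]
gripper_width: 0.974
gripper_force: 0.0
```

Call:
step_arm:
  targets: "0 0 -0.5 0;0 0 -1 0;0 0 -2 0;0 0 -3 0;0 0 -3 0;0 0 -3 0;0 0 -3 0;0 0 -3 0;0 0 -3 0;0 0 -3 0;0 0 0 0;0 0 0 0"

```text
time_s: 12.25
tcp_pos: [0.6129, -0.2487, 0.2825]
ee_rot: [[-0.998, -0.062, 0.007], [-0.062, 0.998, -0.001], [-0.007, -0.002, -1.0]]
wrist_force: [-0.3, 0.6, -0.8]
gripper_width: 0.979
gripper_force: 0.0
```

```bash
python3 - <<'E'
from h import *
cap("wrist","w5"); s=sense();print(s['tcp_pos'],s['gripper_width']*87,s['gripper_force'])
go(.516,.2562,.28,77.2)
E
```

```text
[ 0.6121321  -0.24828557  0.28010225] 85.21512387475289 0.0
turn 16.34 shift cm [ 2.055e+01  4.707e+01 -1.000e-02] rows>= 12.3 yaw now 93.54 tilt [ 2.5e-03  1.0e-04 -1.0e+00] J6 -78.36442533371509 t 12.3
```

View pics/w5.png

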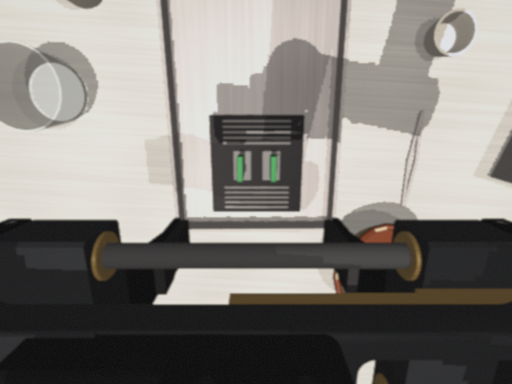

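The cover lies flat in the tray at (255,163), at the far end, with free floor above it in the picture. On to the filter.

Call:
step_arm:
  targets: "0 0 0 5.5;0 0 0 5.5;0 0 0 5.3;0.7 1.6 0 0;1.3 3 0 0;1.5 3.45 0 0;1.5 3.45 0 0;1.5 3.45 0 0;1.5 3.45 0 0;1.5 3.45 0 0;1.5 3.45 0 0;1.5 3.45 0 0"
  claw: 4.5

```text
time_s: 13.3
tcp_pos: [0.5522, 0.061, 0.2775]
ee_rot: [[-0.975, 0.221, -0.002], [0.221, 0.975, -0.001], [0.002, -0.001, -1.0]]
wrist_force: [0.0, 0.9, -0.6]
gripper_width: 0.518
gripper_force: 0.0
```

Call:
step_arm:
  targets: "1.5 3.45 0 0;1.5 3.45 0 0;1.5 3.45 0 0;1.5 3.45 0 0;1.5 3.45 0 0;1 2.3 0 0;0.7 1.6 0 0;0 0 0 0;0 0 0 0;0 0 0 0"

```text
time_s: 14.13
tcp_pos: [0.5103, 0.2855, 0.2777]
ee_rot: [[-0.975, 0.221, -0.001], [0.221, 0.975, -0.001], [0.001, -0.002, -1.0]]
wrist_force: [1.0, 0.4, 0.1]
gripper_width: 0.521
gripper_force: 0.0
```

```bash
python3 - <<'E'
from h import *
c=cap("wrist","w6"); m=mask(c,"y"); k,l,st,ce=cv2.connectedComponentsWithStats(m)
a=np.radians(-12.8); X=np.array([np.cos(a),np.sin(a)]); Y=np.array([-np.sin(a),np.cos(a)]); o=np.array([.516,.2562])
for i in range(1,k):
    if st[i,4]>60:
        print(st[i],ce[i]); ys,xs=np.where(l==i)
        for v in np.unique(ys)[1:-1:6]:
            q=[ray(c,xs[ys==v].min()-.5,v,.09)[:2]-o,ray(c,xs[ys==v].max()+.5,v,.09)[:2]-o]; print(v,[(round(p@X,4),round(p@Y,4)) for p in q])
print(sense()["tcp_pos"]); go(.516,.2562,.067,77.2)
E
```

```text
[230 160  10  46 422] [234.73222749 182.43601896]
161 [(np.float64(-0.0306), np.float64(-0.0024)), (np.float64(-0.0306), np.float64(0.0053))]
167 [(np.float64(-0.0228), np.float64(-0.0064)), (np.float64(-0.0228), np.float64(0.0064))]
173 [(np.float64(-0.015), np.float64(-0.0066)), (np.float64(-0.015), np.float64(0.0063))]
179 [(np.float64(-0.0071), np.float64(-0.0068)), (np.float64(-0.0071), np.float64(0.0062))]
185 [(np.float64(0.0009), np.float64(-0.0057)), (np.float64(0.0009), np.float64(0.0061))]
191 [(np.float64(0.009), np.float64(-0.0059)), (np.float64(0.009), np.float64(0.0059))]
197 [(np.float64(0.0172), np.float64(-0.0061)), (np.float64(0.0172), np.float64(0.0058))]
203 [(np.float64(0.0255), np.float64(-0.0063)), (np.float64(0.0255), np.float64(0.0057))]
[0.51056008 0.28516685 0.27803535]
turn -0.0 shift cm [-1.19 -2.68 21.11] rows>= 5.1 yaw now 77.2 tilt [-0.001 -0.001 -1.   ] J6 -147.84429738212603 t 14.1833
```

View pics/w6.png

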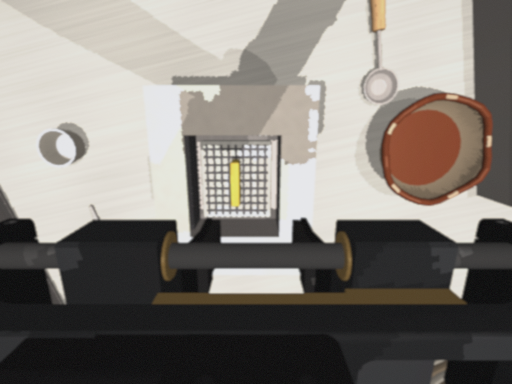

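The filter sits in its bay with the yellow grip at (235,182), within 1 mm of the expected centre. Now I'll centre over it, descend and grip.

Call:
step_arm:
  targets: "-0.6 -1.35 0 0;-0.6 -1.35 2 0;0 0 3 0;0 0 3 0;0 0 3 0;0 0 2.5 0;0 0 2 0;0 0 1.5 0;0 0 1.2 0;0 0 1 0;0 0 0.8 0;0 0 0.5 0"

```text
time_s: 15.18
tcp_pos: [0.5165, 0.2562, 0.0729]
ee_rot: [[-0.975, 0.222, -0.001], [0.222, 0.975, -0.0], [0.0, -0.001, -1.0]]
wrist_force: [-0.2, 0.1, 0.6]
gripper_width: 0.514
gripper_force: 0.0
```

Call:
step_arm:
  targets: "0 0 0.3 0;0 0 0.1 0;0 0 0 0;0 0 0 0;0 0 0 0"

```text
time_s: 15.6
tcp_pos: [0.5167, 0.2575, 0.0702]
ee_rot: [[-0.975, 0.22, 0.001], [0.22, 0.975, 0.001], [-0.001, 0.001, -1.0]]
wrist_force: [-0.6, -0.3, 0.9]
gripper_width: 0.516
gripper_force: 0.0
```

Call:
step_arm:
  targets: "0 0 0 0;0 0 0 0;0 0 0 0;0 0 0 0;0 0 0 0;0 0 0 0;0 0 0 0;0 0 0 0;0 0 0 0;0 0 0 0"
  claw: 0.5

```text
time_s: 16.43
tcp_pos: [0.5161, 0.2566, 0.0696]
ee_rot: [[-0.975, 0.221, -0.001], [0.221, 0.975, -0.001], [0.001, -0.001, -1.0]]
wrist_force: [-1.7, -3.0, 2.2]
gripper_width: 0.134
gripper_force: 30.0
```

Call:
step_arm:
  targets: "0 0 -0.3 0;0 0 -0.6 0;0 0 -1 0;0 0 -1.5 0;0 0 -2 0;0 0 -2.5 0;0 0 -2.5 0;0 0 -2.5 0;0 0 -2.5 0;0 0 -1.5 0;0 0 -0.8 0;0 0 0 0"

```text
time_s: 17.43
tcp_pos: [0.5171, 0.258, 0.2492]
ee_rot: [[-0.975, 0.22, 0.004], [0.22, 0.975, 0.003], [-0.003, 0.004, -1.0]]
wrist_force: [0.3, 0.4, -3.1]
gripper_width: 0.134
gripper_force: 30.0
```

```bash
python3 - <<'E'
from h import *
cap("scene","s7"); s=sense();print(s['tcp_pos'],s['gripper_width']*87,s['gripper_force'],s['wrist_force'])
a=np.radians(3.6); p=np.array([.5324,-.2521])-.085*np.array([np.cos(a),np.sin(a)]); print(p)
go(*p,.245,93.6)
E
```

```text
[0.51631266 0.25751076 0.24714254] 11.725301623183473 29.997940063476562 [ 0.23011356  0.33061146 -2.61878605]
[ 0.44756773 -0.25743719]
turn -16.35 shift cm [ 10.09 -50.96   0.13] rows>= 12.5 yaw now 77.25 tilt [ 8.0e-04  1.6e-03 -1.0e+00] J6 -145.30728293755462 t 17.4833
```

View pics/s7.png

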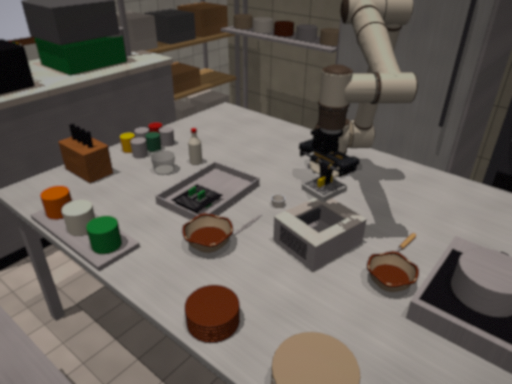

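The filter hangs level at (325,185), and the cover is in the tray at (200,195).

Call:
step_arm:
  targets: "0 0 0 -4;0 0 0 -4;0 0 0 -4;0 0 0 -4.3;0.3 -1.5 0 0;0.5 -2.5 0 0;0.7 -3.4 0 0;0.7 -3.4 0 0;0.7 -3.4 0 0;0.7 -3.4 0 0;0.7 -3.4 0 0;0.7 -3.4 0 0"

```text
time_s: 18.48
tcp_pos: [0.4799, 0.0085, 0.2452]
ee_rot: [[-0.998, -0.061, -0.003], [-0.061, 0.998, -0.0], [0.003, -0.0, -1.0]]
wrist_force: [0.7, -0.6, -2.3]
gripper_width: 0.137
gripper_force: 30.0
```

Call:
step_arm:
  targets: "0.7 -3.4 0 0;0.7 -3.4 0 0;0.7 -3.4 0 0;0.7 -3.4 0 0;0.7 -3.4 0 0;0.7 -3.4 0 0;0.6 -3 0 0;0.4 -2.1 0 0;0.2 -1 0 0;0 0 0 0;0 0 0 0;0 0 0 0"

```text
time_s: 19.48
tcp_pos: [0.4438, -0.2565, 0.246]
ee_rot: [[-0.998, -0.062, -0.001], [-0.062, 0.998, 0.001], [0.001, 0.001, -1.0]]
wrist_force: [-0.0, 0.0, -2.8]
gripper_width: 0.138
gripper_force: 30.0
```

```bash
python3 - <<'E'
from h import *
s=sense();print(s['tcp_pos'],s['gripper_width']*87,s['gripper_force'],s['wrist_force'])
go(.4476,-.2574,.040,93.6)
E
```

```text
[ 0.44376948 -0.25649029  0.2459844 ] 11.985089528486773 29.998134076595306 [-0.04042468  0.04340516 -2.7720646 ]
turn -0.04 shift cm [-0.4  -0.13 20.6 ] rows>= 4.9 yaw now 93.56 tilt [-1.1e-03  7.0e-04 -1.0e+00] J6 -74.54805237658255 t 19.4833
```

Call:
step_arm:
  targets: "-0.4 -0.1 2 0;0 0 3 0;0 0 3 0;0 0 3 0;0 0 3 0;0 0 2 0;0 0 1.5 0;0 0 1.2 0;0 0 0.8 0;0 0 0.5 0;0 0 0.4 0;0 0 0.2 0"

```text
time_s: 20.48
tcp_pos: [0.4486, -0.2577, 0.0406]
ee_rot: [[-0.998, -0.063, 0.001], [-0.063, 0.998, -0.0], [-0.001, -0.0, -1.0]]
wrist_force: [0.6, -0.3, -2.7]
gripper_width: 0.136
gripper_force: 30.0
```

Call:
step_arm:
  targets: "0 0 0.2 0;0 0 0.1 0;0 0 0.1 0;0 0 0.05 0;0 0 0 0;0 0 0 0"

```text
time_s: 20.98
tcp_pos: [0.4482, -0.2581, 0.0362]
ee_rot: [[-0.998, -0.062, 0.0], [-0.062, 0.998, -0.0], [-0.0, -0.0, -1.0]]
wrist_force: [-0.2, 0.4, -3.1]
gripper_width: 0.137
gripper_force: 30.0
```

Call:
step_arm:
  targets: "0 0 0.05 0;0 0 0.05 0;0 0 0.05 0;0 0 0.05 0;0 0 0 0;0 0 0 0"

```text
time_s: 21.48
tcp_pos: [0.4482, -0.258, 0.0345]
ee_rot: [[-0.998, -0.062, 0.0], [-0.062, 0.998, -0.0], [-0.0, -0.0, -1.0]]
wrist_force: [-1.6, 1.0, 4.5]
gripper_width: 0.135
gripper_force: 30.0
```

Contact. I'll release and raise the arm.

Call:
step_arm:
  targets: "0 0 0 0;0 0 0 0;0 0 0 0;0 0 0 0;0 0 0 0;0 0 0 0;0 0 0 0;0 0 0 0;0 0 0 0;0 0 0 0"
  claw: 5

```text
time_s: 22.32
tcp_pos: [0.4482, -0.258, 0.0341]
ee_rot: [[-0.998, -0.062, 0.0], [-0.062, 0.998, -0.0], [-0.0, -0.0, -1.0]]
wrist_force: [-0.1, 0.4, -1.5]
gripper_width: 0.573
gripper_force: 0.0
```

Call:
step_arm:
  targets: "0 0 -0.5 0;0 0 -1 0;0 0 -2 0;0 0 -3 0;0 0 -3 0;0 0 -3 0;0 0 -3 0;0 0 -3 0;0 0 -3 0;0 0 -2 0;0 0 0 0;0 0 0 0"

```text
time_s: 23.32
tcp_pos: [0.4484, -0.258, 0.2712]
ee_rot: [[-0.998, -0.062, 0.004], [-0.062, 0.998, -0.001], [-0.004, -0.001, -1.0]]
wrist_force: [-0.4, -0.0, -0.6]
gripper_width: 0.573
gripper_force: 0.0
```

```bash
python3 -c "
from h import *
cap('scene','s8'); s=sense();print(s['tcp_pos'],s['gripper_force'])"
```

```text
[ 0.44775672 -0.25773583  0.26958475] 0.0
```

View pics/s8.png

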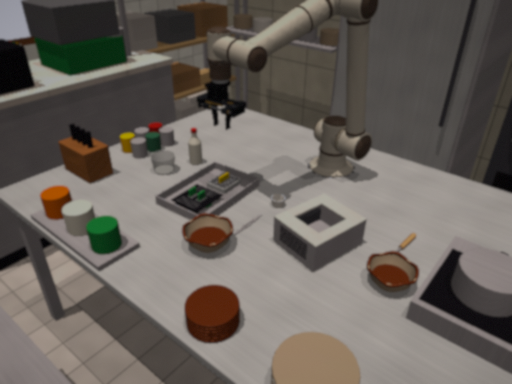

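The cover (195,197) and filter (225,182) lie flat side by side in the tray, the bay is empty, and the other items are where they were.

```bash
python3 -c "
from h import *
print(r.finish_job())"
```

```text
the job is handed in; nothing more can be done
None
```

The cover and the grease filter both lie flat and upright side by side in the wash tray, nothing else appears to have moved, and the job was handed in at about 23 s; no verdict was returned.

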